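# Set a layup mandrel on its sloping stand

### The arm

A 6-joint arm with a two-finger parallel gripper is mounted at the origin on a cart in front of the work surface, level with it; the furniture and walls round the work are solid. World frame = base frame: x ahead of the robot, y to its left, z up, the work surface at z = 0. Lengths are in m, angles in rad, forces in N, time in s.
With the tool pointing down it reaches from about 0.25 to 0.775 m from the base axis. Payload 8.9 kg.
Tool frame: the origin (TCP) lies at the centre of the arm's flange, where the gripper is bolted on; the fingertips stand 173 mm ahead of it and the grasp point (between the pads) lies 155 mm ahead of it (bot.grip_depth is the z of the grasp point in the tool frame, in m); z points along the fingers, y is the line along which they close (so a half turn about z gives the same grasp; the last joint's range is limited). The gripper opens to 85 mm and grips with 20 to 120 N. Pads are 22 mm wide; open, the fingers measure 114 mm over their backs; the gripper's body (76 mm by 85 mm) begins 54 mm behind the grasp point. The pads swing forward as they close: fully open they stand 13 mm farther back than shut.
Start: joints at [-1.334, 0.291, -0.153, 1.127, 0, 1.431], TCP at [0.193, -0.488, 0.405] pointing down, gripper open.
Joint ranges: [-2.52, 2.52], [-0.91, 1.74], [-1.3, 1.37], [-1.96, 2.02], [-1.52, 1.47], [-3.14, 3.14]. Speed limits (rad/s): [2.22, 2.22, 2.79, 3.14, 3.14, 3.14].

### API

Orientations are given as [roll, pitch, yaw] about the fixed x, y, z axes, in that order (R = Rz(yaw) Ry(pitch) Rx(roll)).
In Python, from workcell import bot gives the robot as it stands.
- The arm moves only by the shell command python3 inch.py 'ROWS'. ROWS is a JSON list of rows, 1 to 12 of them, each an object with the fields tx, ty, tz (the shift in cm), drx, dry, drz (a rotation vector in units of 0.1 rad), aperture (the finger opening in m); a field left out counts as zero (the opening has to be given); each row is the pose to reach, as a shift and turn from the pose commanded when the command began, along the tool's axes at that moment; what a row does not reach only later rows make up. A row lasts 1/10 s, in which the tool goes at most 0.05 m and 0.15 rad, less where a joint would pass 70% of its speed; a pose out of reach is approached as far as the arm can. The fingers move at their own pace and stop on an object; the grip force is fixed at half the most. Time passes only in rows, so rows that do not move let the fingers close. It prints the time, the measured TCP pose, the force, the opening and the grip force at its end. Input that does not fit is refused with a message, and nothing moves.
- bot.get_obs(): the state, without advancing time (a new reading comes with each control period).
- bot.read_camera(name): name is "scene" or "top" or "wrist"; returns the picture (480x640x3 uint8, red, green, blue); there is no depth.
- bot.camera_info(name): a dict with "intrinsics" (3x3 intrinsics, pixels), "world_from_camera" (4x4, takes a point from camera to world coordinates); the wrist camera has in their place "T_tool_cam" (4x4, takes a point from camera to tool coordinates, whose origin is the TCP and whose axes are the flange's). Camera axes: x right, y up, looking along -z (the intrinsics and any distortion apply to the point x, -y, -z); pixel columns grow to the right and rows downward; lengths in m; the calibration is good to about 2 mm. A picture is of the moment at which its call begins: read the wrist's pose just before it. camera_info takes no time and is no camera call.
- bot.sign_off(): hands the job in; it is judged then, once.
The state is a dict: "t": time; "joints": joint angles; "joint_vel": joint speeds; "joint_efforts": joint torques, N m; "position": TCP position; "tool_rot": TCP orientation; "wrist_force": force on the tool from outside, world axes, zero at the start; "moment": the same for the moment, N m; "grip_width": finger opening in m; "grasp_force": force on a finger pad.
Only numpy, scipy, OpenCV 4.12 (cv2) and the standard library are available. Lean on these libraries where they do the work, as an engineer would, in place of code of your own. Each camera call takes 0.05 s, during which the arm holds its last target. There are 200 camera calls.

### The job

Take the thicker of the two square aluminium mandrels out of the rack by its projecting end and lay it down flat on the open bench. Then let go, take it again by its middle and set it on the sloping stand, seated down in both notches between the two end plates. Do not drop it, and leave the slimmer mandrel, the plastic cup and the tape roll beside the stand where they are.

Things in the scene. Friction and masses are not known exactly. Their poses are not given: they have to be found in the camera images.
- mandrel: the thicker mandrel: aluminium square bar 36 x 36 mm, 180 mm long, flat black end caps, 0.13 to 0.25 kg, loose. Origin at its centre, own x along its length (both ends alike). Starts lying in either bay of the rack, 45 to 55 mm of it projecting from the mouth; the roof covers the rest
- slim_mandrel: the slimmer mandrel, left alone: same make, 24 x 24 mm, 180 mm long, in the other bay. Origin at its centre, own x along its length
- rack: plywood rack fixed to the bench, 190 (own x) x 145 (own y) x 76 mm high; origin under its centre. Two bays side by side, 80 mm wide and 48 mm high inside, along own y, centred at own x = -47.5 and +47.5 mm, closed at the back (+y), open at the front (-y); floor 20 mm above the bench
- rack_mouth (a point): middle of the lower edge of the rack's open front, at floor height (20 mm above the bench); axes as the rack's: mandrels are drawn out along -y
- stand: steel stand fixed to the bench, base 220 (own x) x 90 (own y) x 12 mm. Origin under its centre; own x runs along it toward its high end. Two uprights with notches, each 20 mm thick along own x and centred 57 mm either side of the middle; the 94 mm gap between them (only a 24 mm wide beam below the mandrel) is room for the fingers. Top 118 mm over the bench
- stand_seat (a point): where the seated mandrel's centre comes, 85 mm over the stand's origin. Own x is the seat line, 0.175 rad up toward the high end; y across; z square to it. In these axes the flat notch floors lie 18 mm below; their sides lean outward from 40 mm apart at the floor to 60 mm at the top, 18 mm above the point; the inner faces of the end plates are 99 mm either side, rising to the point's level
- mixing_cup: clear plastic mixing cup, 67 mm across and 70 mm high, bystander; origin under its centre
- duct_tape: grey tape roll lying flat near the stand (another lies far back, in the corner, out of play), 97 mm across and 48 mm high, bystander; origin under its centre

How it is judged:
By the outcome, as a careful person would: the job done as asked, in the order asked, and still so for the second after the job is handed in, with the robot touching nothing.
It also fails if it takes over 50 s, if anything falls off the work surface, if the arm or the gripper's body presses on something with over 40 N, if the wrist force passes 120 N, or if a joint passes its speed limit or range.

## Working session

There is one attempt and no reset: what is moved stays moved. The work goes in short steps, Python scripts to look and compute and a shell command to move; the robot and the scene stay as the last step left them, time stands still between calls to the robot, and variables do not carry over. Pictures are saved under pics/ and viewed, at most 10 in all, crops included, and the job is handed in when it is done.

```bash
ls; mkdir -p pics; python3 - <<'E'
from workcell import bot
import cv2
for n in("scene","top"):
    cv2.imwrite(f"pics/{n}0.png",bot.read_camera(n)[:,:,::-1]); i=bot.camera_info(n); print(n,i)
print(bot.camera_info("wrist")); print(bot.get_obs())
E
```

```text
inch.py
pics
workcell.py
scene {'intrinsics': array([[455.44203847,   0.        , 322.6464949 ],
       [  0.        , 455.44203847, 244.72817828],
       [  0.        ,   0.        ,   1.        ]]), 'world_from_camera': array([[-0.88375914,  0.33990797, -0.32160902,  0.31197884],
       [-0.46768341, -0.66444725,  0.5829083 ,  0.436515  ],
       [-0.01555704,  0.66556174,  0.74618064,  0.72022261],
       [ 0.        ,  0.        ,  0.        ,  1.        ]])}
top {'intrinsics': array([[538.709582  ,   0.        , 329.36175202],
       [  0.        , 538.709582  , 240.24687259],
       [  0.        ,   0.        ,   1.        ]]), 'world_from_camera': array([[-0.01745444,  0.98575817, -0.16726079,  0.42127997],
       [-0.99976947, -0.01929925, -0.00941035, -0.02777263],
       [-0.01250434,  0.16705798,  0.98586778,  1.11750375],
       [ 0.        ,  0.        ,  0.        ,  1.        ]])}
{'intrinsics': array([[347.06038099,   0.        , 316.96837853],
       [  0.        , 347.06038099, 237.99657904],
       [  0.        ,   0.        ,   1.        ]]), 'T_tool_cam': array([
[... 323 characters left out ...]
000e+00]])}
{'t': 0.1, 'joints': array([-1.33430397e+00,  2.91156612e-01, -1.54066922e-01,  1.12670022e+00,
       -2.91390303e-06,  1.43147842e+00]), 'joint_vel': array([ 0.00206663, -0.00226028,  0.00176459,  0.00082059,  0.00096014,
       -0.00107114]), 'joint_efforts': array([ 9.68859058e-04, -5.37977135e+01,  3.31919038e+01,  9.33619594e-03,
       -2.63052689e-04,  1.57180654e-05]), 'position': array([ 0.19263481, -0.48816178,  0.40421861]), 'tool_rot': array([-3.14047574e+00, -1.53678043e-04,  3.75810178e-01]), 'wrist_force': array([ 0.73253481, -0.31966032, -0.44292622]), 'moment': array([-0.01852755, -0.06477715,  0.01342728]), 'grasp_force': 0.0, 'grip_width': 0.08525601263302808}
```

View pics/scene0.png

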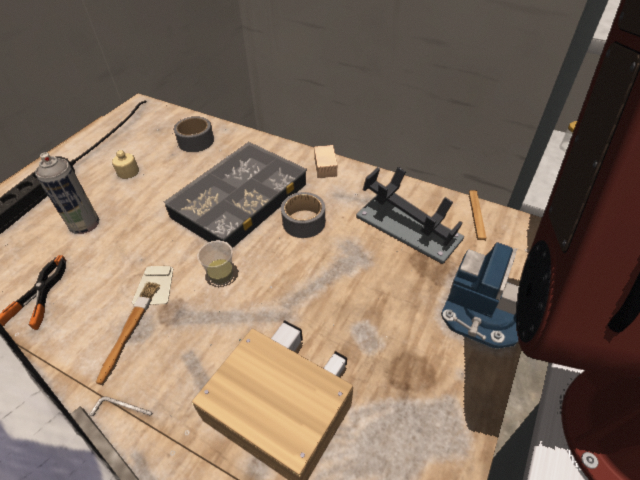

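View pics/top0.png

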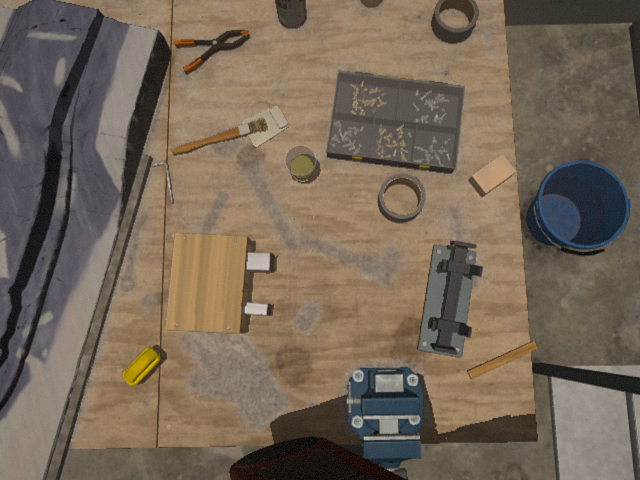

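The top view shows the thicker mandrel at about (260,262) and the slim one at (258,309). The stand is at (450,297) and the tape at (402,198). I'll enlarge crops for measuring.

```bash
python3 - <<'E'
import cv2,numpy as np
t=cv2.imread("pics/top0.png");s=cv2.imread("pics/scene0.png")
def c(im,x,y,w,h,k):
    o=cv2.resize(im[y:y+h,x:x+w],None,fx=k,fy=k,interpolation=cv2.INTER_CUBIC)
    for X in range((x+9)//10*10,x+w,10): cv2.line(o,((X-x)*k,0),((X-x)*k,4 if X%50 else 12),(0,255,255),1)
    for Y in range((y+9)//10*10,y+h,10): cv2.line(o,(0,(Y-y)*k),(4 if Y%50 else 12,(Y-y)*k),(0,255,255),1)
    return o
# top: rack 160..280 x 225..340 ; stand 410..490 x 235..360
a=c(t,160,225,120,120,4); b=c(t,410,235,80,120,4); cv2.imwrite("pics/ctop.png",np.hstack([a,b]))
a=c(s,350,160,120,105,5); b=c(s,270,315,90,70,5)
o=np.zeros((525,0,3),np.uint8)
cv2.imwrite("pics/cs1.png",a)
b=c(s,190,310,170,165,3);a=c(s,350,160,120,105,4)
h=max(a.shape[0],b.shape[0]);f=lambda i:cv2.copyMakeBorder(i,0,h-i.shape[0],0,0,0)
pass
cv2.imwrite("pics/cs2.png",cv2.resize(b,None,fx=1,fy=1))
E
```

```text
(no output)
```

View pics/ctop.png

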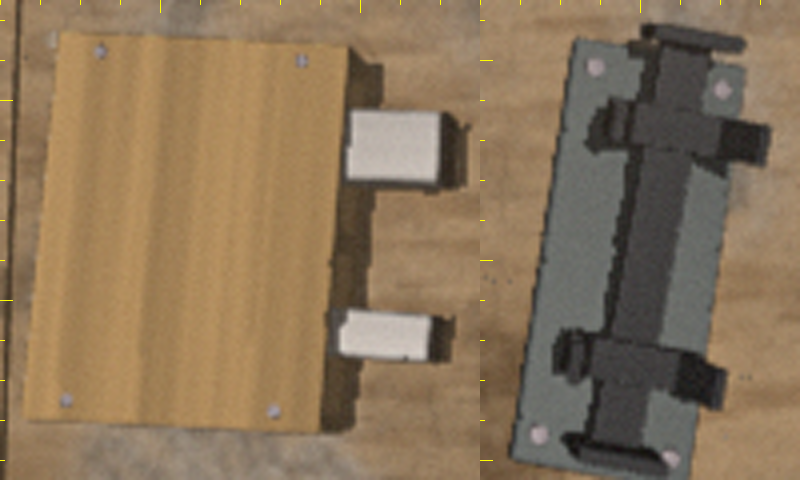

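View pics/cs1.png

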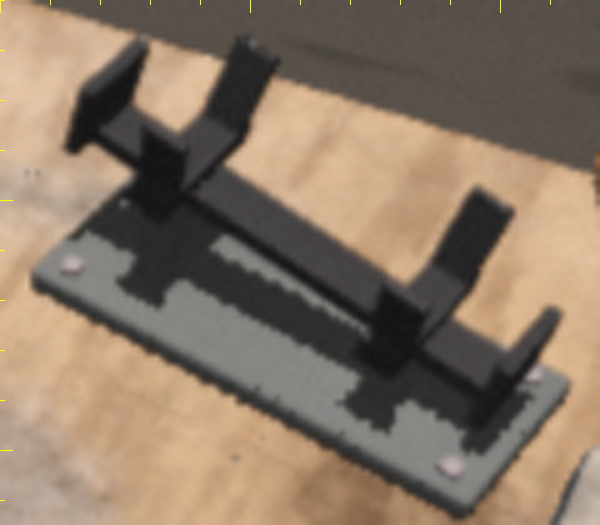

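View pics/cs2.png

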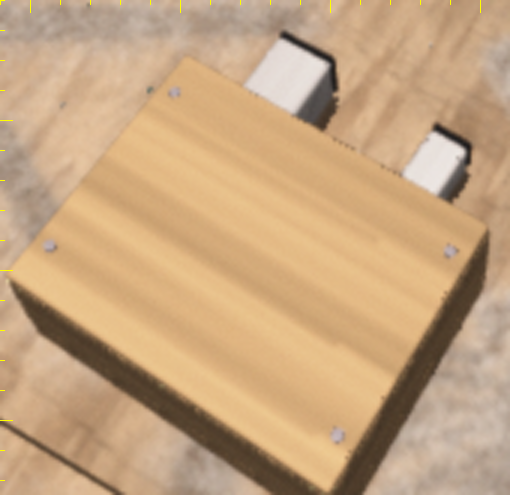

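High end of the stand is the far one (left in scene). I'm fitting the poses from corners in both views.

```bash
cat > h.py <<'E'
import numpy as np, json
from scipy.optimize import least_squares
from scipy.spatial.transform import Rotation as R
from workcell import bot
def cam(n): 
    i=bot.camera_info(n); return i["intrinsics"],i["world_from_camera"]
def proj(n,P):
    K,T=cam(n); p=(np.atleast_2d(P)-T[:3,3])@T[:3,:3]; 
    return np.c_[K[0,2]+K[0,0]*p[:,0]/-p[:,2], K[1,2]+K[1,1]*-p[:,1]/-p[:,2]]
def tri(obs): # [(cam,u,v)...]
    f=lambda X:np.concatenate([proj(n,X)[0]-[u,v] for n,u,v in obs]); r=least_squares(f,[.4,0,.05]); return r.x,r.fun
def fit(obs): # (cam,local xyz mm,u,v) -> x,y,z,yaw
    cs=[(n,np.array([o for o in obs if o[0]==n],dtype=object)) for n in("top","scene")]
    def f(q):
        c,s=np.cos(q[3]),np.sin(q[3]);out=[]
        for n,a in cs:
            L=np.array([list(v) for v in a[:,1]],float)/1000
            W=np.c_[c*L[:,0]-s*L[:,1]+q[0],s*L[:,0]+c*L[:,1]+q[1],L[:,2]+q[2]]
            out.append((proj(n,W)-a[:,2:].astype(float)).ravel())
        return np.concatenate(out)
    r=least_squares(f,[.4,0,0,0]); return r.x,r.fun.round(1)
E
python3 - <<'E'
from h import *
rk=[("top",(95,72.5,76),175.5,232.5),("top",(95,-72.5,76),247,236.2),("top",(-95,-72.5,76),240,333),("top",(-95,72.5,76),166.7,329.5),
("scene",(-95,-72.5,76),352.7,387.3),("scene",(95,-72.5,76),252.3,329),("scene",(95,72.5,76),193.3,402.3),("scene",(-95,72.5,76),300,474)]
print("rack",*fit(rk))
st=[("top",(110,45,12),433.7,244.5),("top",(110,-45,12),476.2,252),("top",(-110,-45,12),462.5,354.5),("top",(-110,45,12),418,349.5),
("scene",(110,45,12),357,214),("scene",(-110,45,12),443.6,260),("scene",(-110,-45,12),464,236)]
print("stand",*fit(st))
for n in ("a","b"):
    o={"a":[("scene",284.3,321),("top",270.8,252.7)],"b":[("scene",301,330),("top",270.8,270.2)]}[n]
    print(n,*tri(o))
# upright tip tops in both: far upright -y tip, near upright -y tip
print("utip far",*tri([("scene",405.5,172),("top",602,266) if 0 else ("top",482,269)]))
print("utip near",*tri([("scene",452.5,202),("top",471.5,331)]))
E
```

```text
rack [ 0.52038706  0.22249687 -0.01150067 -0.06592374] [ 0.1  0.8  1.   0.4  0.8  0.5 -0.5  0.3 -0.2 -1.3  0.   0.4 -0.8  0.
 -0.7  0.7]
stand [ 0.4815022  -0.2582213  -0.00602471 -0.19039913] [ 0.1 -0.7  0.6 -0.9  0.4  3.2  0.5  0.3 -2.   0.3 -0.6  1.1 -0.2 -0.6]
a [0.57769302 0.09945482 0.05190978] [-0.62324758 -0.11735135  0.28558681  0.68404869]
b [0.54370524 0.1001368  0.04919041] [-0.22031342 -0.04134383  0.09572223  0.24614261]
utip far [ 0.5266888  -0.30662845  0.10203271] [-3.7158025  -0.68837913  0.92225764  3.24371921]
utip near [ 0.41233938 -0.28418445  0.08213223] [-3.15926317 -0.57962158  0.6172271   2.93103979]
```

```bash
cat >> h.py <<'E'
def pose():
    o=bot.get_obs(); return np.array(o["position"]),R.from_euler("xyz",o["tool_rot"]),o
def go(p,rot): # shift/turn in tool axes; rot a Rotation
    P,Q,_=pose(); print("d",(Q.inv().apply(np.array(p)-P)).round(4),"rv",(Q.inv()*rot).as_rotvec().round(4))
def goy(p,yaw): go(p,R.from_euler("xyz",[np.pi,0,yaw]))
def wshot(name):
    import cv2
    P,Q,_=pose(); im=bot.read_camera("wrist"); cv2.imwrite(f"pics/{name}.png",im[:,:,::-1]); json.dump([list(P),list(Q.as_quat())],open(f"pics/{name}.json","w"))
_c0=cam
def cam(n):
    if n in("top","scene"): return _c0(n)
    P,q=json.load(open(f"pics/{n}.json")); i=bot.camera_info("wrist"); T=np.eye(4);T[:3,:3]=R.from_quat(q).as_matrix();T[:3,3]=P
    return i["intrinsics"],T@i["T_tool_cam"]
E
python3 -c "
from h import *
goy([.46,-.29,.40],.376)"
```

```text
d [ 0.3214 -0.0862  0.0044] rv [-0.0011 -0.0002 -0.0002]
```

The manual's scale: shifts go in cm and turns go in units of 0.1 rad. Converting my numbers, 0.32 m is 32, -0.086 m is -8.6.

```bash
python3 inch.py '[{"tx":32, "ty":-8.6, "aperture":0.085}, {"tx":32, "ty":-8.6, "aperture":0.085}, {"tx":32, "ty":-8.6, "aperture":0.085}, {"tx":32, "ty":-8.6, "aperture":0.085}, {"tx":32, "ty":-8.6, "aperture":0.085}, {"tx":32, "ty":-8.6, "aperture":0.085}, {"tx":32, "ty":-8.6, "aperture":0.085}, {"tx":32, "ty":-8.6, "aperture":0.085}, {"tx":32, "ty":-8.6, "aperture":0.085}]'; python3 -c "
from h import *
wshot('w1'); goy([.56,.115,.34],np.pi/2)"
```

```text
t: 1.0
position: [0.4591, -0.2904, 0.4043]
tool_rot: [-3.141, 0.001, 0.378]
wrist_force: [-1.3, -0.6, -0.5]
grip_width: 0.0852
grasp_force: 0.0
d [ 0.2436 -0.3402  0.0644] rv [-9.0000e-04  3.0000e-04 -1.1946e+00]
```

View pics/w1.png

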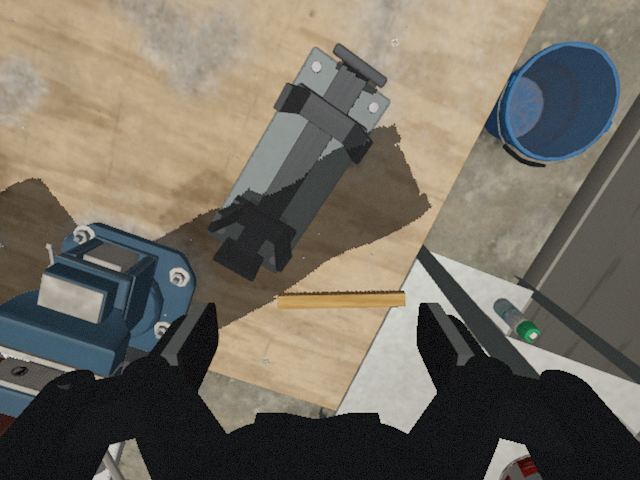

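Wrist view w1: stand's far base corners are at (316,47) and (390,97), and the high-end plate spans (335,45) to (386,83). Now on to the rack, with a second look at the stand on the way.

To row units: -0.1 m is -10, -0.2 rad is -2.

```bash
python3 inch.py '[{"ty":-10, "drz":-2, "aperture":0.085}, {"ty":-10, "drz":-2, "aperture":0.085}, {"ty":-10, "drz":-2, "aperture":0.085}]' | tail -0; python3 -c "
from h import *
wshot('w2')"; python3 inch.py '[{"tx":24.4, "ty":-24, "tz":6.4, "drz":-9.95, "aperture":0.085}, {"tx":24.4, "ty":-24, "tz":6.4, "drz":-9.95, "aperture":0.085}, {"tx":24.4, "ty":-24, "tz":6.4, "drz":-9.95, "aperture":0.085}, {"tx":24.4, "ty":-24, "tz":6.4, "drz":-9.95, "aperture":0.085}, {"tx":24.4, "ty":-24, "tz":6.4, "drz":-9.95, "aperture":0.085}, {"tx":24.4, "ty":-24, "tz":6.4, "drz":-9.95, "aperture":0.085}, {"tx":24.4, "ty":-24, "tz":6.4, "drz":-9.95, "aperture":0.085}, {"tx":24.4, "ty":-24, "tz":6.4, "drz":-9.95, "aperture":0.085}, {"tx":24.4, "ty":-24, "tz":6.4, "drz":-9.95, "aperture":0.085}, {"tx":24.4, "ty":-24, "tz":6.4, "drz":-9.95, "aperture":0.085}]'; python3 -c "
from h import *
wshot('w3')
import cv2
a=cv2.imread('pics/w1.png')[30:290,190:440];b=cv2.imread('pics/w2.png')
cv2.imwrite('pics/w2v.png',b)"
```

```text
t: 2.4
position: [0.4965, 0.1349, 0.3408]
tool_rot: [3.141, 0.0, 1.568]
wrist_force: [-0.7, -1.2, 0.3]
grip_width: 0.0848
grasp_force: 0.0Exception ignored on flushing sys.stdout:
BrokenPipeError: [Errno 32] Broken pipe
```

View pics/w3.png

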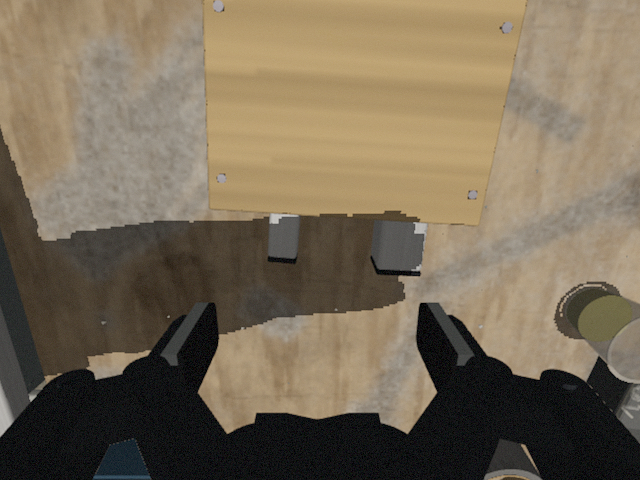

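View pics/w2.png

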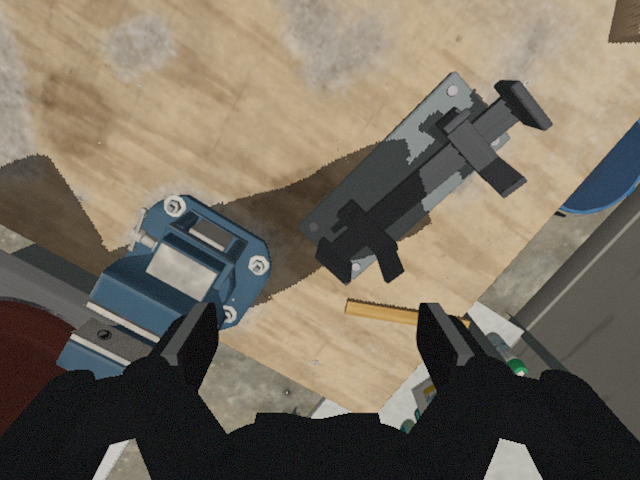

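```bash
cat >> h.py <<'E'
def fit(obs,zfix=None):
    def f(q):
        c,s=np.cos(q[3]),np.sin(q[3]);out=[]
        for n,L,u,v in obs:
            L=np.array(L)/1000; z=q[2] if zfix is None else zfix
            k={"top":540/1.1,"scene":455/.9}.get(n,347/.35) # px per m
            out.append((proj(n,[c*L[0]-s*L[1]+q[0],s*L[0]+c*L[1]+q[1],L[2]+z])[0]-[u,v])/k*1000)
        return np.concatenate(out)
    r=least_squares(f,[.4,0,0,0],loss="soft_l1"); return r.x.round(4),r.fun.round(1)
E
cat > m.py <<'E'
from h import *
import cv2
rk=[("top",(95,72.5,76),175.5,232.5),("top",(95,-72.5,76),247,236.2),("top",(-95,-72.5,76),240,333),("top",(-95,72.5,76),166.7,329.5),
("scene",(-95,-72.5,76),352.7,387.3),("scene",(95,-72.5,76),252.3,329),("scene",(95,72.5,76),193.3,402.3),("scene",(-95,72.5,76),300,474),
("w3",(-95,-72.5,76),210,209),("w3",(95,-72.5,76),479,225)]
st=[("top",(110,45,12),433.7,244.5),("top",(110,-45,12),476.2,252),("top",(-110,45,12),418,349.5),
("scene",(110,45,12),357,214),("scene",(-110,45,12),443.6,260),("scene",(-110,-45,12),464,236),
("w1",(110,45,12),316,47),("w1",(110,-45,12),390,97),("w2",(110,45,12),455,71),("w2",(-110,45,12),300,228),("w2",(-110,-45,12),352,286)]
for n,o in(("rack",rk),("stand",st)):
    for sub in (None,"w","ts"):
        oo=[x for x in o if sub is None or x[0][0] in sub]
        for z in (None,0.): print(n,sub,z,*fit(oo,z))
g=cv2.cvtColor(cv2.imread("pics/w3.png"),cv2.COLOR_BGR2GRAY)
for y in (235,250,260,266,270,274): print(y,g[y,364:432])
E
python3 m.py
```

```text
rack None None [ 0.5203  0.2229 -0.0099 -0.0652] [-0.7  1.5  1.3  0.6  0.9  1.  -1.9  0.7 -0.6 -3.  -0.5  0.3 -2.4 -0.1
 -1.6  1.4  1.8  1.2 -7.6  0.9]
rack None 0.0 [ 0.5193  0.2246 -0.     -0.0556] [-6.5  1.4 -3.  -0.8 -1.7  1.5 -6.1  2.6 -0.1 -7.7 -3.5 -3.5 -6.  -1.5
 -0.7 -0.4 -3.   3.5 -1.5  1.3]
rack w None [ 0.5217  0.2259 -0.0017 -0.0642] [-0.  0.  0.  0.]
rack w 0.0 [ 0.5216  0.2262  0.0015 -0.0642] [-1.   0.   1.   0.2]
rack ts None [ 0.5205  0.2222 -0.0112 -0.0637] [ 0.2  1.6  2.1  0.5  2.1  0.7 -0.6  0.6 -0.5 -3.4 -0.2  0.4 -1.6 -0.1
 -1.   0.7]Traceback (most recent call last):
  File "m.py", line 12, in <module>
    for z in (None,0.): print(n,sub,z,*fit(oo,z))
                                       ~~~^^^^^^
  File "h.py", line 43, in fit
    r=least_squares(f,[.4,0,0,0],loss="soft_l1"); return r.x.round(4),r.fun.round(1)
    return func(*args, **kwargs)
    result = trf(vector_fun.fun, vector_fun.jac, x0, f0, J0, lb, ub, ftol, xtol,
                 gtol, max_nfev, x_scale, loss_function, tr_solver,
                 tr_options.copy(), verbose, callback=callback_wrappe
[... 365 characters left out ...]
n(x))
                         ~~~~~~~~^^^
    return self.f(x, *self.args, **self.kwargs)
           ~~~~~~^^^^^^^^^^^^^^^^^^^^^^^^^^^^^^
  File "h.py", line 41, in f
    out.append((proj(n,[c*L[0]-s*L[1]+q[0],s*L[0]+c*L[1]+q[1],L[2]+z])[0]-[u,v])/k*1000)
                ~~~~^^^^^^^^^^^^^^^^^^^^^^^^^^^^^^^^^^^^^^^^^^^^^^^^^^
  File "h.py", line 8, in proj
    K,T=cam(n); p=(np.atleast_2d(P)-T[:3,3])@T[:3,:3];
        ~~~^^^
  File "h.py", line 32, in cam
    if n in("top","scene"): return _c0(n)
                                   ~~~^^^
  File "h.py", line 6, in cam
    i=bot.camera_info(n); return i["intrinsics"],i["world_from_camera"]
ValueError: time passes only in moves, steps and waits
```

```bash
sed -i 's/^_c0=cam$/_c0=cam\nimport functools\n@functools.lru_cache(None)/' h.py; sed -i 's/("rack",rk),("stand",st)/("stand",st),/' m.py; python3 m.py
```

```text
stand None None [ 0.4811 -0.2567 -0.0034 -0.1935] [-0.5 -1.5  0.7 -1.6 -0.5  1.  -4.  -0.4 -1.2  1.8 -0.  -1.5 -0.9  0.6
  2.1  5.9 -0.6  1.1 -2.6  1.6  2.2 -4.3]
stand None 0.0 [ 0.4805 -0.2556  0.     -0.1959] [-0.6 -1.5  0.8 -1.4 -1.2  1.5 -3.7 -2.  -0.6  0.7  0.9 -2.7 -1.9  0.
  1.7  6.1 -0.2  0.5 -4.   2.2  1.2 -3.2]
stand w None [ 0.4824 -0.2566 -0.0046 -0.1929] [-0.6 -0.6  2.3  4.6 -0.3 -0.  -2.   0.4  2.7 -5.6]
stand w 0.0 [ 0.4812 -0.2553  0.     -0.1989] [-1.6 -0.7  1.9  5.7  0.3 -0.1 -4.1  1.3  1.  -3.9]
stand ts None [ 0.4801 -0.2572 -0.0045 -0.1946] [ 0.1 -0.3  1.2 -0.4 -0.1  1.9 -3.   0.2 -0.3  2.6  0.8 -0.7]
stand ts 0.0 [ 0.4796 -0.2556  0.     -0.1967] [-0.4 -0.6  1.  -0.5 -1.3  2.4 -3.  -1.8  0.2  1.1  1.7 -2.3]
235 [ 64  64  66  67  65  65  61  66  69  70  73  71  70  68  73  76  75  81
  83  84  86  88  88  88  92  90  87  92  88  85  87  89  87  83  88  82
  88  87  88  89  84  90  86  88  90  88  91  88  89  85  88  87  86  83
  85  86  84  85  86  75 138 161 152 143 145 148 150 151]
250 [ 64  63  60  65  63  72  68  72  74  74  75  72  72  71  72  77  80  88
  
[... 625 characters left out ...]
 87  90
  87  88  90  89  89  87  86  87  86  89  87  85  86  90  86  84 127 151
 151 162 170 152 144 149 145 144 148 147 148 148 151 151]
270 [ 68  71  75  78  73  74  72  73  69  76  64  27  10   3  20   8   2   1
  10   3   0  23   4  21  17  20  28  37  28  30  44  49  49  49  46  42
  70  71  60  64  59  58  62  63  62  68  64 111 143 144 143 140 143 146
 140 127 140 149 146 144 142 143 144 142 143 147 145 150]
274 [ 70  63  75  76  75  72  66  68  68  78  72  75  66  49  38  42  32  25
  30  32  20  13  22  18  11  19  18   5   1  14   3  11   6   8  10   9
   2  14  16   0   0   5   1   7  14  13   6  24  30  33  31  42  34  38
  38  30  78 128 141 141 143 139 139 139 136 138 132 131]
```

```bash
cat >> h.py <<'E'
def back(n,u,v,z):
    K,T=cam(n); d=T[:3,:3]@np.array([(u-K[0,2])/K[0,0],-(v-K[1,2])/K[1,1],-1]); return (T[:3,3]+d*(z-T[2,3])/d[2]).round(4)
E
python3 -c "
from h import *
for u,v in((379.5,235),(424,235),(379.5,262),(421.8,262),(379,275),(419.7,275.5)): print(back('w3',u,v,.056))
goy([.562,.115,.25],np.pi/2)"
```

```text
[0.5451 0.1344 0.056 ]
[0.5794 0.1343 0.056 ]
[0.5463 0.112  0.056 ]
[0.5797 0.1119 0.056 ]
[0.5465 0.1009 0.056 ]
[0.5791 0.1003 0.056 ]
d [-0.0195  0.0656  0.0909] rv [ 0.0002  0.0003 -0.003 ]
```

```bash
python3 inch.py '[{"tx":-1.25, "ty":6.65, "tz":5, "aperture":0.085}, {"tx":-1.25, "ty":6.65, "tz":5, "aperture":0.085}, {"tx":-1.25, "ty":6.65, "tz":5, "aperture":0.085}, {"tx":-1.25, "ty":6.65, "tz":5, "aperture":0.085}]'; python3 -c "
from h import *
wshot('w4'); goy([.563,.122,.197],np.pi/2)
import cv2
g=cv2.cvtColor(cv2.imread('pics/w4.png'),cv2.COLOR_BGR2GRAY).astype(int)
for y in range(200,290,8):
  d=np.abs(g[y,4:]-g[y,:-4]); print(y,[(x+2,int(g[y,x+4]-g[y,x])) for x in range(230,400) if d[x]>25 and d[x]==d[max(0,x-6):x+7].max()])
for x in(305,317,330):
  c=g[:,x]; print(x,c[200:300])
for p in proj('w4',[[.545,.14,.056],[.58,.14,.056],[.546,.101,.056],[.58,.101,.056]]): print(p.round(0))
"
```

```text
t: 2.85
position: [0.5626, 0.1222, 0.2904]
tool_rot: [-3.14, 0.0, 1.568]
wrist_force: [-0.5, 0.2, 1.1]
grip_width: 0.085
grasp_force: 0.0
d [-0.0006  0.0007  0.0941] rv [-0.0005  0.     -0.0021]
200 []
208 []
216 []
224 [(260, -90), (291, 122), (311, -67)]
232 [(291, 88), (299, -74)]
240 []
248 [(345, -27)]
256 []
264 []
272 [(289, 28)]
280 [(291, 45)]
288 [(289, -42), (344, 65)]
305 [153 154 153 156 152 153 151 153 153 151 154 154 155 156 154 156 156 156
 157 155 159 155 137 146 177 190 173 151 178 161  80  86  91  86  89  87
  86  89  89  85  87  88  90  91  89  88  90  90  85  86  89  89  85  86
  87  87  90  89  86  90  90  87  91  88  85  89  92  89  88  83  90  88
  91  87  85  87  86  89  90  87  88  82  69  25  20   5  25  17   8  54
  73  72  69  69  69  65  70  72  71  72]
317 [153 154 155 153 151 154 155 152 153 155 154 153 154 156 154 156 157 156
 157 160 159 163 125 109 119  85  85  86  90  89  89  93  87  89  88  87
  85  86  88  91  89  86  89  81  86  85  86  89  87  86  88  83  90  84
  90  87  84  91  84  85  90  88  88  91  88  83  89  85  86  83  85  85
  86  88  87  88  83  83  85  86  87  85  88  62   0  22  18  17  16  26
  56  71  69  63  68  68  68  75  69  71]
330 [154 151 158 153 152 153 154 153 155 155 154 154 156 155 155 156 158 157
 155 156 160 157 159 151 132 109  83  86  90  87  87  84  87  88  85  84
  88  88  87  85  91  87  83  87  89  89  88  90  87  90  90  88  85  89
  86  87  87  89  89  88  87  86  87  89  86  89  88  87  86  90  88  88
  89  88  88  88  91  89  86  88  87  84  88  66  32  11   5  21   2  11
  37  64  73  66  67  73  74  72  74  72]
[288. 232.]
[345. 231.]
[291. 289.]
[344. 289.]
```

```bash
python3 inch.py '[{"tz":4, "aperture":0.085}, {"tz":8, "aperture":0.085}, {"tz":9.4, "aperture":0.085}, {"tz":9.4, "aperture":0.085}, {"tz":9.4, "aperture":0.03}, {"tz":9.4, "aperture":0.03}, {"tz":9.4, "aperture":0.03}, {"tz":9.4, "aperture":0.03}, {"tz":9.4, "aperture":0.03}, {"tz":9.4, "aperture":0.03}, {"tz":9.4, "aperture":0.03}, {"tz":9.4, "aperture":0.03}]'
```

```text
t: 4.1
position: [0.5631, 0.1238, 0.1982]
tool_rot: [3.139, -0.0, 1.571]
wrist_force: [-1.4, -1.2, 8.7]
grip_width: 0.0356
grasp_force: 58.3
```

```bash
python3 inch.py '[{"tz":-0.4, "aperture":0.03}, {"tx":-2, "tz":-0.5, "aperture":0.03}, {"tx":-4.5, "tz":-0.5, "aperture":0.03}, {"tx":-7, "tz":-0.5, "aperture":0.03}, {"tx":-9.5, "tz":-0.5, "aperture":0.03}, {"tx":-12, "tz":-0.5, "aperture":0.03}, {"tx":-14.5, "tz":-0.5, "aperture":0.03}, {"tx":-17, "tz":-0.5, "aperture":0.03}, {"tx":-18.5, "tz":-0.5, "aperture":0.03}, {"tx":-18.5, "tz":-0.5, "aperture":0.03}, {"tx":-18.5, "tz":-0.5, "aperture":0.03}]'; python3 -c "
from h import *
wshot('w5'); print(pose()[2]['moment'])"
```

```text
t: 5.2
position: [0.5625, -0.061, 0.2018]
tool_rot: [-3.141, -0.0, 1.57]
wrist_force: [-0.3, 0.0, -1.0]
grip_width: 0.0353
grasp_force: 59.1
[-0.11987274 -0.03537857  0.00962741]
```

View pics/w5.png

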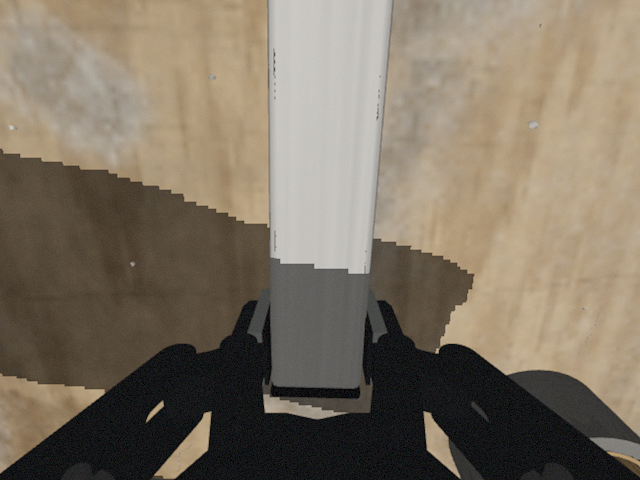

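The mandrel is held level and clear of the rack, its end cap at row 390. The tape roll is at the lower right, so I shift away from it and then lower.

To row units: -0.06 m is -6, -0.035 m is -3.5.

```bash
python3 inch.py '[{"ty":-3.5, "aperture":0.03}, {"ty":-6, "aperture":0.03}, {"ty":-6, "tz":1.2, "aperture":0.03}, {"ty":-6, "tz":1.8, "aperture":0.03}, {"ty":-6, "tz":2.1, "aperture":0.03}, {"ty":-6, "tz":2.25, "aperture":0.03}, {"ty":-6, "tz":2.25, "aperture":0.03}, {"ty":-6, "tz":2.25, "aperture":0.03}]'
```

```text
t: 6.05
position: [0.503, -0.0612, 0.1793]
tool_rot: [3.141, 0.0, 1.571]
wrist_force: [-0.1, -1.1, -1.3]
grip_width: 0.0355
grasp_force: 60.5
```

To row units: 0.001 m is 0.1.

```bash
python3 inch.py '[{"tz":0.1, "aperture":0.03}, {"tz":0.1, "aperture":0.03}, {"tz":0.1, "aperture":0.03}]'; python3 inch.py '[{"tz":0.1, "aperture":0.03}, {"tz":0.1, "aperture":0.03}, {"tz":0.1, "aperture":0.03}]'
```

```text
t: 6.35
position: [0.5028, -0.0613, 0.1784]
tool_rot: [3.141, -0.0, 1.571]
wrist_force: [1.1, 0.4, -1.1]
grip_width: 0.0352
grasp_force: 61.0
t: 6.65
position: [0.5027, -0.0613, 0.1783]
tool_rot: [3.141, 0.0, 1.571]
wrist_force: [-3.8, 0.9, 14.5]
grip_width: 0.0357
grasp_force: 62.8
```

```bash
python3 inch.py '[{"aperture":0.05}, {"aperture":0.085}, {"aperture":0.085}, {"aperture":0.085}, {"aperture":0.085}, {"tz":-4, "aperture":0.085}, {"tz":-8, "aperture":0.085}, {"tz":-11, "aperture":0.085}, {"tz":-11, "aperture":0.085}]'; python3 -c "
from h import *
wshot('w6')
import cv2
g=cv2.cvtColor(cv2.imread('pics/w6.png'),cv2.COLOR_BGR2GRAY).astype(int)
for y in range(0,340,40):
  d=np.abs(g[y,4:]-g[y,:-4]); print(y,[(x+2,int(g[y,x+4]-g[y,x])) for x in range(200,430) if d[x]>25 and d[x]==d[max(0,x-6):x+7].max()])
c=g[:,317]; print([(y,int(c[y+4]-c[y])) for y in range(0,400) if abs(c[y+4]-c[y])>40])
print(proj('w6',[[.485,.097,.036],[.521,.097,.036],[.485,-.083,.036],[.521,-.083,.036]]).round(0))"
```

```text
t: 7.55
position: [0.5041, -0.0616, 0.291]
tool_rot: [3.135, 0.002, 1.571]
wrist_force: [-0.5, 0.3, -0.7]
grip_width: 0.0849
grasp_force: 0.0
0 [(292, 71), (351, -67)]
40 [(291, 72), (348, -58)]
80 [(291, 68), (346, -61)]
120 [(290, 62), (344, -50)]
160 [(290, 67), (341, -63)]
200 [(288, 115), (339, -60)]
240 [(287, 26), (426, 100)]
280 [(404, 99)]
320 [(218, 150), (279, -65), (389, 84), (417, -161)]
[(205, -111), (206, -102), (207, -99), (208, -72), (268, -59), (269, -90), (270, -77), (271, -76), (274, 46), (275, 79), (276, 64), (277, 54), (328, 63), (329, 89), (330, 86), (331, 94), (386, -91), (387, -104), (388, -112), (389, -82), (394, 44), (395, 51), (396, 61), (397, 47)]
[[278. -26.]
 [344. -26.]
 [287. 276.]
 [338. 276.]]
```

```bash
python3 -c "
from h import *
for v,a,b in((0,292,351),(40,291,348),(120,290,344),(200,288,339)): 
  A,B=back('w6',a,v,.036),back('w6',b,v,.036); print((A+B)/2,B-A)
print(back('w6',317,275.5,.036))
goy([.503,.007,.20],np.pi/2)"
```

```text
[0.50875 0.08475 0.036  ] [0.0329 0.0001 0.    ]
[0.5077 0.0649 0.036 ] [0.0328 0.     0.    ]
[0.5062 0.0213 0.036 ] [0.0332 0.     0.    ]
[ 0.5039  -0.02865  0.036  ] [ 3.36e-02 -1.00e-04  0.00e+00]
[ 0.5062 -0.0829  0.036 ]
d [ 0.0685 -0.0008  0.0889] rv [0.0039 0.0011 0.    ]
```

To row units: 0.11 m is 11, 0.0685 m is 6.85, 0.043 rad is 0.43.

```bash
python3 inch.py '[{"tx":4.5, "ty":0.15, "drz":0.43, "aperture":0.085}, {"tx":6.85, "ty":0.15, "tz":3, "drz":0.43, "aperture":0.085}, {"tx":6.85, "ty":0.15, "tz":7, "drz":0.43, "aperture":0.085}, {"tx":6.85, "ty":0.15, "tz":10, "drz":0.43, "aperture":0.085}, {"tx":6.85, "ty":0.15, "tz":11, "drz":0.43, "aperture":0.085}, {"tx":6.85, "ty":0.15, "tz":11, "drz":0.43, "aperture":0.03}, {"tx":6.85, "ty":0.15, "tz":11, "drz":0.43, "aperture":0.03}, {"tx":6.85, "ty":0.15, "tz":11, "drz":0.43, "aperture":0.03}, {"tx":6.85, "ty":0.15, "tz":11, "drz":0.43, "aperture":0.03}, {"tx":6.85, "ty":0.15, "tz":11, "drz":0.43, "aperture":0.03}, {"tx":6.85, "ty":0.15, "tz":11, "drz":0.43, "aperture":0.03}, {"tx":6.85, "ty":0.15, "tz":11, "drz":0.43, "aperture":0.03}]'
```

```text
t: 8.8
position: [0.5048, 0.0071, 0.1787]
tool_rot: [3.139, 0.0, 1.528]
wrist_force: [-0.5, 0.4, 6.7]
grip_width: 0.0349
grasp_force: 60.7
```

To row units: -0.13 m is -13, -0.1 m is -10.

```bash
python3 inch.py '[{"tz":-5, "aperture":0.03}, {"tz":-10, "aperture":0.03}, {"tz":-13, "aperture":0.03}, {"tz":-13, "aperture":0.03}]'; cat > ov.py <<'E'
from h import *
import cv2
S=np.array([.481,-.256,0]); Rs=R.from_euler("z",-.194); Rq=Rs*R.from_euler("y",-.175); seat=S+[0,0,.085]
def draw(n,im,x0,y0,k):
    o=cv2.resize(im,None,fx=k,fy=k,interpolation=cv2.INTER_CUBIC)
    def L(P,c,closed=False):
        q=((proj(n,np.array(P))-[x0,y0]+.5)*k).round().astype(int); cv2.polylines(o,[q.reshape(-1,1,2)],closed,c,1)
    L([S+Rs.apply([x,y,.012]) for x,y in((.11,.045),(.11,-.045),(-.11,-.045),(-.11,.045))],(0,0,255),True)
    for x in(.047,.067,-.047,-.067): L([seat+Rq.apply(v) for v in((x,.03,.018),(x,.02,-.018),(x,-.02,-.018),(x,-.03,.018))],(0,255,255))
    for x in(.099,-.099): L([seat+Rq.apply(v) for v in((x,.02,0),(x,-.02,0))],(0,255,0))
    return o
w=cv2.imread("pics/w2.png")[60:295,290:560];t=cv2.imread("pics/top0.png")[235:360,412:492]
a=draw("w2",w,290,60,2.2);b=draw("top",t,412,235,2.5)
b=cv2.copyMakeBorder(b,0,a.shape[0]-b.shape[0],0,0,0); cv2.imwrite("pics/ov.png",np.hstack([a,b]))
E
python3 ov.py
```

```text
t: 9.2
position: [0.5057, 0.007, 0.312]
tool_rot: [3.133, 0.001, 1.528]
wrist_force: [0.5, 0.2, -2.4]
grip_width: 0.0352
grasp_force: 61.5
```

View pics/ov.png

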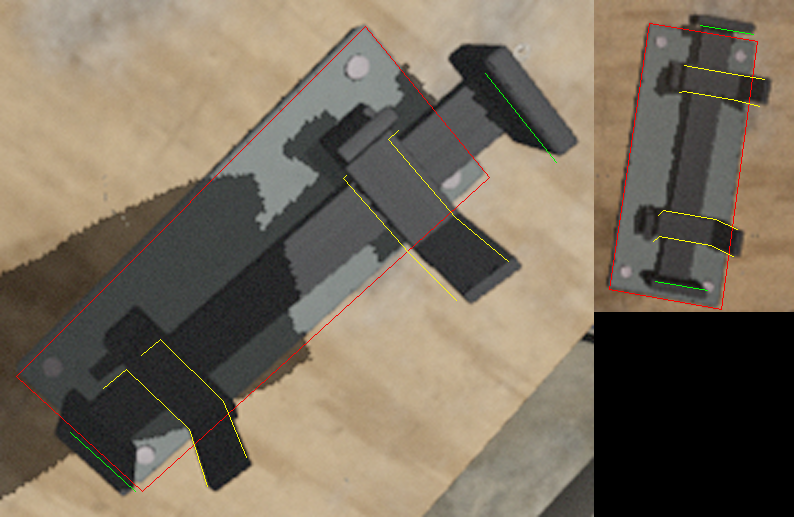

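Overlay: the base rectangle and notch-floor creases match in w2 and in the top view, within about 2 mm. Next I compute the hover pose.

```bash
cat > pl.py <<'E'
from h import *
import sys
h=float(sys.argv[1]); S=np.array([.482,-.256,.085]); Rq=R.from_euler("z",-.194)*R.from_euler("y",-.175)
RT=Rq*R.from_euler("y",np.pi); p=S+Rq.apply([0,0,.1607+h]); print(p); go(p,RT)
P,Q,o=pose(); c=P+Q.apply([0,0,.1607]); print("centre in seat axes",Rq.inv().apply(c-S).round(4),"F",o["wrist_force"].round(1),"M",o["moment"].round(2))
E
python3 pl.py .07; python3 pl.py .0|head -2
```

```text
[ 0.44258674 -0.24825644  0.31217641]
d [-0.2578 -0.0521 -0.0004] rv [-0.1177 -0.1379 -1.4164]
centre in seat axes [-0.0141  0.2628  0.0699] F [ 0.5  0.2 -2.4] M [-0.04  0.03  0.02]
[ 0.45454569 -0.25060602  0.24324555]
d [-0.2596 -0.0406  0.0686] rv [-0.1177 -0.1379 -1.4164]
```

The manual's scale: shifts go in cm and turns go in units of 0.1 rad. Converting my numbers, -0.03 m is -3, -0.258 m is -25.8, -0.15 rad is -1.5.

```bash
python3 inch.py '[{"tx":-2, "tz":-3, "drz":-1.5, "aperture":0.03}, {"tx":-5, "ty":-1, "tz":-3, "drx":-0.2, "dry":-0.2, "drz":-2.9, "aperture":0.03}, {"tx":-8, "ty":-2, "tz":-3, "drx":-0.35, "dry":-0.4, "drz":-4.3, "aperture":0.03}, {"tx":-11, "ty":-3, "tz":-3, "drx":-0.5, "dry":-0.55, "drz":-5.7, "aperture":0.03}, {"tx":-14, "ty":-3.5, "tz":-3, "drx":-0.6, "dry":-0.7, "drz":-7.1, "aperture":0.03}, {"tx":-17, "ty":-4, "tz":-3, "drx":-0.7, "dry":-0.85, "drz":-8.5, "aperture":0.03}, {"tx":-20, "ty":-4.5, "tz":-3, "drx":-0.8, "dry":-1, "drz":-9.8, "aperture":0.03}, {"tx":-22.5, "ty":-5, "tz":-3, "drx":-0.9, "dry":-1.1, "drz":-11.2, "aperture":0.03}, {"tx":-24.5, "ty":-5.2, "tz":-3, "drx":-1.05, "dry":-1.25, "drz":-12.6, "aperture":0.03}, {"tx":-25.8, "ty":-5.2, "tz":-3, "drx":-1.18, "dry":-1.38, "drz":-13.9, "aperture":0.03}, {"tx":-25.8, "ty":-5.2, "tz":-2, "drx":-1.177, "dry":-1.379, "drz":-14.164, "aperture":0.03}, {"tx":-25.8, "ty":-5.2, "tz":-2, "drx":-1.177, "dry":-1.379, "drz":-14.164, "aperture":0.03}]'; python3 inch.py '[{"aperture":0.03}, {"aperture":0.03}]' |tail -1; python3 pl.py .02
```

```text
t: 10.4
position: [0.4401, -0.2476, 0.3252]
tool_rot: [3.14, 0.163, 2.945]
wrist_force: [0.3, 1.1, -1.9]
grip_width: 0.0354
grasp_force: 61.3
grasp_force: 61.3
[ 0.45112884 -0.24993471  0.26294009]
d [ 0.0004 -0.0004  0.0649] rv [-0.0002 -0.0091 -0.0007]
centre in seat axes [-0.0004  0.0004  0.0849] F [ 0.5 -0.1 -1.4] M [ 0.03  0.18 -0.05]
```

To row units: 0.065 m is 6.5, 0.02 m is 2, -0.009 rad is -0.09.

```bash
python3 inch.py '[{"tz":2, "dry":-0.09, "aperture":0.03}, {"tz":4, "dry":-0.09, "aperture":0.03}, {"tz":5.8, "dry":-0.09, "aperture":0.03}, {"tz":6.5, "dry":-0.09, "aperture":0.03}, {"tz":6.5, "dry":-0.09, "aperture":0.03}, {"tz":6.5, "dry":-0.09, "aperture":0.03}]'|tail -0 2>/dev/null; python3 pl.py .004; python3 inch.py '[{"tz":0.6, "aperture":0.03}, {"tz":1.2, "aperture":0.03}, {"tz":1.2, "aperture":0.03}]' ; python3 pl.py 0
```

```text
[ 0.45386232 -0.25047176  0.24718446]
d [0.0009 0.0002 0.0167] rv [-0.0008  0.001   0.0002]
centre in seat axes [ 0.0011 -0.0004  0.0207] F [ 0.4 -1.2 -2.1] M [-0.03  0.23 -0.  ]
t: 11.5
position: [0.4535, -0.2507, 0.2507]
tool_rot: [-3.141, 0.175, 2.948]
wrist_force: [0.6, -0.5, -2.2]
grip_width: 0.0349
grasp_force: 61.3
[ 0.45454569 -0.25060602  0.24324555]
d [0.0003 0.0002 0.0075] rv [-0.0002 -0.0002  0.    ]
centre in seat axes [ 0.0003 -0.0003  0.0075] F [ 0.6 -0.5 -2.2] M [ 0.04  0.29 -0.02]Exception ignored on flushing sys.stdout:
BrokenPipeError: [Errno 32] Broken pipe
```

No contact yet. I'll go down in small steps.

To row units: 0.004 m is 0.4, 0.003 m is 0.3.

```bash
python3 inch.py '[{"tz":0.3, "aperture":0.03}, {"tz":0.4, "aperture":0.03}, {"tz":0.4, "aperture":0.03}]'|grep force ; python3 inch.py '[{"tz":0.2, "aperture":0.03}, {"tz":0.2, "aperture":0.03}, {"tz":0.2, "aperture":0.03}]'|grep force; python3 pl.py 0
```

```text
wrist_force: [0.4, -0.6, -1.4]
grasp_force: 61.3
wrist_force: [-0.3, 0.7, -1.5]
grasp_force: 61.3
[ 0.45454569 -0.25060602  0.24324555]
d [0.0005 0.0003 0.0021] rv [-0.0005  0.0004  0.0002]
centre in seat axes [ 0.0006 -0.0004  0.0021] F [-0.3  0.7 -1.5] M [0.03 0.22 0.01]
```

```bash
for i in 1; do python3 inch.py '[{"tz":0.15, "aperture":0.03}, {"tz":0.15, "aperture":0.03}, {"tz":0.15, "aperture":0.03}]'|grep wrist;python3 pl.py 0|tail -1; python3 inch.py '[{"tz":0.15, "aperture":0.03}, {"tz":0.15, "aperture":0.03}, {"tz":0.15, "aperture":0.03}]'|grep wrist;python3 pl.py 0|tail -1; done
```

```text
wrist_force: [-0.2, 0.9, -1.2]
centre in seat axes [ 0.0006 -0.0004  0.0005] F [-0.2  0.9 -1.2] M [ 0.09  0.25 -0.05]
wrist_force: [-6.8, 2.7, 15.8]
centre in seat axes [ 0.0008 -0.0005  0.0001] F [-6.8  2.7 15.8] M [0.78 1.1  0.11]
```

Contact came at the expected seat height, within 0.5 mm. Next: release, back off along the tool axis, and check by image code.

```bash
python3 inch.py '[{"aperture":0.037}, {"aperture":0.042}, {"aperture":0.06}, {"aperture":0.085}, {"aperture":0.085}, {"aperture":0.085}, {"aperture":0.085}, {"tz":-3, "aperture":0.085}, {"tz":-7, "aperture":0.085}, {"tz":-12, "aperture":0.085}, {"tz":-15, "aperture":0.085}, {"tz":-15, "aperture":0.085}]'; python3 - <<'E'
from h import *
import cv2
wshot('w7'); S=np.array([.482,-.256,.085]); Rq=R.from_euler("z",-.194)*R.from_euler("y",-.175)
t=bot.read_camera("top")[:,:,::-1]; cv2.imwrite("pics/t7.png",t)
for n in("w7","t7"):
    im=cv2.imread(f"pics/{n}.png"); c="w7" if n=="w7" else "top"
    P=proj(c,[S+Rq.apply([x,y,.018]) for x,y in((.09,.018),(.09,-.018),(-.09,-.018),(-.09,.018))])
    hsv=cv2.cvtColor(im,cv2.COLOR_BGR2HSV); m=((hsv[...,1]<35)&(hsv[...,2]>75)).astype(np.uint8)
    x0,y0=(P.min(0)-15).astype(int).clip(0);x1,y1=(P.max(0)+15).astype(int)
    k=np.zeros_like(m);k[y0:y1,x0:x1]=m[y0:y1,x0:x1]
    N,lab,st,ce=cv2.connectedComponentsWithStats(k);j=1+st[1:,4].argmax();pts=np.argwhere(lab==j)[:,::-1].astype(np.float32)
    print(n,"pred",P.round(0).tolist(),"mean",P.mean(0).round(1)); print(" rect",cv2.minAreaRect(pts),st[j])
E
```

```text
t: 13.9
position: [0.4301, -0.2467, 0.3945]
tool_rot: [-3.137, 0.182, 2.948]
wrist_force: [-0.5, 0.7, -0.5]
grip_width: 0.085
grasp_force: 0.0
w7 pred [[339.0, 323.0], [298.0, 322.0], [293.0, 103.0], [344.0, 103.0]] mean [318.2 212.6]
 rect ((317.5, 218.5), (207.0, 79.0), 90.0) [  278   115    80   208 11338]
t7 pred [[456.0, 249.0], [475.0, 252.0], [458.0, 347.0], [439.0, 344.0]] mean [457.3 298.1]
 rect ((460.08642578125, 273.83734130859375), (25.221139907836914, 47.76926803588867), 7.4314093589782715) [448 250  28  48 989]
```

```bash
python3 - <<'E'
from h import *
import cv2
g=cv2.cvtColor(cv2.imread('pics/w7.png'),cv2.COLOR_BGR2GRAY).astype(int)
S=np.array([.482,-.256,.085]); Rq=R.from_euler("z",-.194)*R.from_euler("y",-.175)
for y in range(110,325,25): 
  print(y,g[y,276:362:2])
for x in(308,318,328): print(x,"low",g[92:116,x],"high",g[306:334,x])
for x in(.09,.045,0,-.045,-.09): print(x,proj('w7',[S+Rq.apply([x,s,.018]) for s in(.018,-.018)]).round(1).tolist())
E
```

```text
110 [57 59 56 57 56 57 52 56 59 44 10 13  2 22 22 28 21 31 27 14 19  3 15 16
 15 21 29 14 25 22 18 22 19 27 52 61 57 56 57 55 57 56 92]
135 [ 28  30  24  30  33  25  32  31  31  42  95  96  94  97 100 104  98  98
  98  98  93  95 102  99  96  97  93  98  91  93  98 100  96  89  35  39
  33  39  22  32  38  19  23]
160 [ 42  27  35  30  33  38  55  58  63  53  90  96  96  98  97 100  98  95
  99  99  99  94 100 101  96  95  96  96  92  96  96 100  96  79  58 115
 142 111 106  76  45  37  29]
185 [ 71  53  62  58  61  60  57  54  58  52  78  97  99  95  97  97  98  95
  98  97  91  93  99  97  96  97  96 100  94  94  99  96  88  75  50  62
  58  63  53  54  49 130 133]
210 [161 138 118 129 131 131 132 131 130 133 116  91  98  96  94  99  97  98
  97  96  94  92  95  93  93  92  93  90  90  93  96  95  89 119 130 132
 130 133 131 130 131 134 130]
235 [151 151 116 102  54  55  54  59  57  61  54  85  90  93  87  96  93  93
 145 168 202 198 197 197 199 194 194 194 192 199 197 193 162  54  54  57
  52 135 130 130 134 134 116]
260 [171 173 169 110 128  97  22  27  33  27  17 139 186 196 193
[... 572 characters left out ...]
196 195 193 195 195 195 195 193 193 196 194 196 194 172 105  13
  46  44  39 120 162 166 167 170 173 171]
318 low [37 36 38 39 34 33 37 40 37 37 30 42 41 39 38 38 31 18  3 16  6 14 52 84] high [191 191 193 192 193 192 192 191 191 192 193 192 193 192 193 171 107  10
  49  53  34 116 158 168 169 166 169 164]
328 low [27 29 33 40 36 36 39 34 38 38 36 38 39 41 37 36 32 16 29  8 22  6 48 83] high [194 192 192 194 193 196 194 193 193 193 195 195 194 195 193 172 102  17
  47  50  30 117 161 173 167 162 159 166]
0.09 [[338.6, 322.5], [297.6, 322.4]]
0.045 [[339.6, 275.6], [296.6, 275.5]]
0 [[340.8, 223.9], [295.6, 223.8]]
-0.045 [[342.1, 166.6], [294.5, 166.6]]
-0.09 [[343.5, 102.7], [293.2, 102.7]]
```

```bash
python3 -c "
from workcell import bot
print(bot.sign_off())"
```

```text
the job is handed in; nothing more can be done
None
```

I drew the thicker mandrel from the rack, laid it on the bench, regripped it by the middle, set it in both stand notches and handed in at about 14 s; contact came at the expected seat height and image measurements agree (no picture views left for a final look), it sits about 4 mm toward the high end, clear of the plates, and nothing I did should have disturbed the other items, though I did not re-check them.

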